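Snap the lock relay onto the rail of a door-access panel

ROBOT

A 7-joint arm with a two-finger parallel gripper is mounted at the origin on the work surface. World frame = base frame: x ahead of the robot, y to its left, z up, the work surface at z = 0. Lengths are in m, angles in rad, forces in N, time in s.
With the tool pointing down it reaches from about 0.4 to 0.85 m from the base axis. Payload 4.4 kg.
Tool frame: the origin (TCP) lies where the fingers leave the gripper's body, on its centre line; the fingertips stand 97 mm ahead of it and the grasp point (between the pads) lies 78 mm ahead of it; z points along the fingers, y is the line along which they close (so a half turn about z gives the same grasp; the last joint's range is limited). The gripper opens to 94 mm and grips with 3 to 60 N. Pads are 16 mm wide; open, the fingers measure 119 mm over their backs; the gripper's body (75 mm by 177 mm) begins 78 mm behind the grasp point.
Start: joints at [1.145, 0.628, 0.038, 1.517, -0.027, 0.996, -0.02], TCP at [0.229, -0.608, 0.303] pointing down, gripper open.
Joint ranges: [-3.06, 3.06], [-0.37, 2.12], [-1.25, 1.32], [0.18, 2.47], [-1.1, 4.24], [0.23, 1.98], [-2.94, 2.94]. Speed limits (rad/s): [2.57, 2.57, 3.14, 3.14, 3.14, 3.14, 3.14].

INTERFACE

Orientations are given as a unit quaternion [w, x, y, z].
In Python, from workcell import robot gives the robot as it stands. The module is installed in compiled form; this text tells all that it offers.
- The arm moves only by the tool step_arm, never from a script. Its argument "rows" is text: rows parted by semicolons, each of 7 numbers parted by spaces: the shift along the world's x, y, z in m, then the turn, a rotation vector about the world's x, y, z in degrees, then the opening in per cent of the stroke, from 0 (shut) to 100 (fully open). In form: x y z wx wy wz gripper; .... A call has 1 to 10 rows; each row is the pose to reach, as a shift and turn from the pose commanded when the call began; what a row does not reach only later rows make up. A row lasts 1/8 s, in which the tool goes at most 62.5 mm and 10.7 degrees, less where a joint would pass 70% of its speed; a pose out of reach is approached as far as the arm can. A call with a gripper value outside its range is refused whole. The fingers move at their own pace and stop on an object; "force" is the grip in N (left out, the last holds). Time passes only in rows, so rows that repeat a pose let the fingers close. It gives the time, the measured TCP pose, the force, the opening and the grip force at its end, in the units of the state.
- robot.get_state(): the state, without advancing time (a new reading comes with each control period).
- robot.camera(name): name is "side" or "top" or "wrist"; returns a dict with "pixels" (384x512x3 uint8, blue, green, red), "depth" (384x512 float32, m along the optical axis (not along the pixel's ray), 0 where there is no reading), "fx", "fy", "cx", "cy" (pixels), "k1" (the pictures are not rectified: a ray, as slopes to the right and down, at radius r is drawn at 1 + k1 r^2 times it, then the intrinsics apply), "R" (3x3) and "t" (3): a world point X has camera coordinates R X + t. Camera axes: x right, y down, z forward; pixel columns grow to the right and rows downward; lengths in m; the calibration is good to about 2 mm. A picture is of the moment at which its call begins.
- robot.hand_in(): hands the job in; it is judged then, once.
The state is a dict: "time": time; "qpos": joint angles; "joint_vel": joint speeds; "tau": joint torques, N m; "ee_pos": TCP position; "tcp_rot": TCP orientation; "wrist_force": force on the tool from outside, world axes, zero at the start; "torque": the same for the moment, N m; "gripper_width": finger opening in m; "finger_force": force on a finger pad.
Only numpy, scipy, OpenCV 4.12 (cv2) and the standard library are available. Lean on these libraries where they do the work, as an engineer would, in place of code of your own. Each camera call takes 0.05 s, during which the arm holds its last target. There are 200 camera calls.

TASK

Fit the loose light-grey relay module with the dark red front onto the steel rail of the sloping panel: hook its top lip over the rail's upper edge with the module tilted, foot outwards, then tilt it down until the orange foot clip snaps under the lower edge and it sits flat, butted up without a gap against the modules already on the rail. The rail is screwed on over packing washers, so find its exact height and edge by feel, and press no harder than a thumb would. Let go of the relay at the end and leave the other things on the bench where they are.

Things in the scene. Friction and masses are not known exactly. Their poses are not given: they have to be found in the camera images.
- relay: Relay to fit, grey with dark red front, 90 (x) x 36 (y) x 62 mm (z), 0.14-0.22 kg. Origin: centre of underside; +x top (hook) end, -x foot end with orange clip, z out of the front. Red front: x +-22.5, z 40 to 62; grip it across x (45 mm) or y (36 mm). Grey shoulders at z 40 to either side. The seat that lies on the rail: plane z 12, x -17 to 14.5; fitted, its axes are parallel to the panel's.
- clip (a joint): Sprung orange foot clip under the relay's -x end: 0 = home (free, or snapped under the rail), grows to 0.0055 m as it is pushed outwards. It opens 2.5 to 3 mm while it rides over the rail's lower edge, then snaps back to 0; this takes about 10 to 20 N on the foot-end shoulder.
- relay_lip (a point): Tip of the relay's fixed hook lip, upper face: (14.5, 0, 8.4) mm in its frame. The lip is 4 mm thick; the 3.6 mm slot between it and the seat takes the rail's upper edge, which stops on a wall at x 17.9. Behind it a foot x 18 to 22 reaches down to z 0. Tilt the relay about 26 deg (foot outwards) to hook it; below 24 deg the clip meets the rail first. Once hooked and let go it hangs at about 12 deg.
- panel: Grey plate 250 x 330 mm on a fixed bench easel, sloping 25 deg, low edge nearest the robot. Origin: middle of its face under the rail; x up the slope, y along the rail, z square out of the plate. Wiring ducts 28 wide and 30 high run along y at x -98 and +106 mm.
- timer: Bystander: loose narrow white module with blue front, 90 x 18 x 62 mm. Origin: centre of its underside.
- contactor: Bystander: loose dark module with blue front, 90 x 54 x 62 mm. Origin: centre of its underside.
- screwdriver: Bystander: red-handled screwdriver lying on the bench. Origin: on the bench below its middle.
- marker: Bystander: grey and black marker pen, 127 mm, lying. Origin: on the bench below its middle.
- padlock: Bystander: brass padlock lying flat, body 40 x 50 x 22 mm. Origin: centre of its underside.
- lock_cylinder: Bystander: brass lock cylinder, 66 mm long, 33 mm high. Origin: centre of its underside.
- relay_foot (a point): Middle of the relay's foot-end shoulder, (-34, 0, 40) mm in its frame: the place to push the foot down, square to the panel.
- rail_nominal (a point): Nominal middle of the rail's top face, 21 mm off the plate; axes as panel. Steel top-hat rail along y, 290 long, 35 wide (edges at x +-17.5), 15 deep; flanges 2 mm thick overhang its sides by 4.5 mm. Washers pack it off the plate: the true top face lies 17 to 25 mm off the plate and the true centre line within 1.5 mm of x = 0, different each time and not measured: feel for it.
- timer_side (a point): On the panel at y = 20 mm: the free side face of the white and blue timer already fixed on the rail (with a black supply beyond it, +y; same profile as the relay). Exact in y; the butted relay's centre is 18 mm from it, at panel y = 2 mm. The rail is free from there to an end clamp at y = -133 mm.

How it is judged:
On the way, in this order (a step that is already met when the one before it is completed fails the run):
1. the relay's top lip is down behind the rail's upper edge while the module is still tilted, foot outwards (x of relay_lip in the frame of panel between 0.01 and 0.0175 m and z of relay_lip in the frame of panel between 0.0105 and 0.0245 m and angle between relay's own z axis and vertical below 0.29 rad), for 0.1 s.
2. the foot clip has snapped under the rail's lower edge and the module lies flat on the rail (angle between the z axis of relay and the z axis of panel, either way round below 0.05 rad and value of joint clip below 0.0015 m and z of relay in the frame of panel between 0.0035 and 0.0145 m and x of relay in the frame of panel between -0.004 and 0.004 m), for 0.1 s.
At the end, for the whole second after the job is handed in: The relay is on the rail, flat and square to the panel within 0.05 rad, its clip home within 1.5 mm, its seat on the rail, its side within 1.5 mm of the fitted timer (centre at y 0.5 to 4 mm of the panel), at rest and released (all of step 2 and angle between the x axis of relay and the x axis of panel, either way round below 0.05 rad and y of relay in the frame of panel between 0.0005 and 0.004 m and linear speed of relay below 0.01 m/s); the robot touches nothing.
It fails at once if the relay is forced: over 60 N between it and the panel with its rail (contact force between relay and panel above 60 N).
It fails at once if a bystander is disturbed (moved over 15 mm) (distance of any of timer, contactor, screwdriver, marker, padlock, lock_cylinder from where it was at the start of the episode above 0.015 m).
It also fails if it takes over 61 s, if anything falls off the work surface, if the arm or the gripper's body presses on something with over 40 N, if the wrist force passes 120 N, or if a joint passes its speed limit or range.

## Working session

There is one attempt and no reset: what is moved stays moved. The work goes in short steps, Python scripts to look and compute and a tool call to move; the robot and the scene stay as the last step left them, time stands still between calls to the robot, and variables do not carry over. Pictures are saved under pics/ and viewed, at most 10 in all, crops included, and the job is handed in when it is done.

Besides the shell and the picture viewer there is one more tool, called after "Request:" as name(argument=value, ...), one argument or row to a line, values as JSON. step_arm: Moves the arm, as the interface text tells. Its arguments: {"type":"object","properties":{"rows":{"type":"string"},"force":{"type":"number"}},"required":["rows"]}

```bash
mkdir -p pics; cat > h.py <<'E'
import numpy as np, cv2
from workcell import robot
def pts(c):
    d=c["depth"];h,w=d.shape
    v,u=np.mgrid[:h,:w]
    x=(u-c["cx"])/c["fx"];y=(v-c["cy"])/c["fy"]
    xs,ys=x.copy(),y.copy()
    for _ in range(8):
        r2=xs**2+ys**2;s=1+c["k1"]*r2;xs=x/s;ys=y/s
    P=np.stack([xs*d,ys*d,d],-1)
    W=(P-c["t"])@np.array(c["R"])
    W[d==0]=np.nan
    return W
E
python3 - <<'E'
from h import *
for n in("side","top"):
    c=robot.camera(n);cv2.imwrite(f"pics/{n}0.png",c["pixels"])
    np.savez(f"{n}0.npz",**c); print(n,c["fx"],c["k1"],-np.array(c["R"]).T@c["t"])
print(robot.get_state())
E
```

```text
side 496.3393066312397 -0.11860390837188696 [0.13296232 0.88427651 0.94452117]
top 399.3128783646489 -0.06631173498435648 [ 0.43025761 -0.1509289   1.02110672]
{'time': 0.1, 'qpos': array([ 1.14523539,  0.62923225,  0.03841493,  1.51823291, -0.02701289,
        0.9963174 , -0.02000958]), 'joint_vel': array([-3.17424810e-04, -1.11875083e-03, -1.76029497e-03, -3.75926655e-03,
        5.45293088e-05, -9.41202185e-04, -8.72104749e-04]), 'tau': array([ 4.00776073e-03, -5.50789618e+01,  1.14781771e+00, -1.87117714e+01,
       -5.21016482e-02,  1.91792630e-02,  9.02470333e-05]), 'ee_pos': array([ 0.22873147, -0.60797092,  0.30187048]), 'tcp_rot': array([-8.24371717e-04,  9.83863996e-01,  1.78916007e-01, -1.43152250e-04]), 'wrist_force': array([ 0.43014507, -0.39854692,  0.61124516]), 'torque': array([-0.00075981,  0.03041047,  0.06379518]), 'finger_force': 0.0, 'gripper_width': 0.09381953840822448}
```

View pics/top0.png

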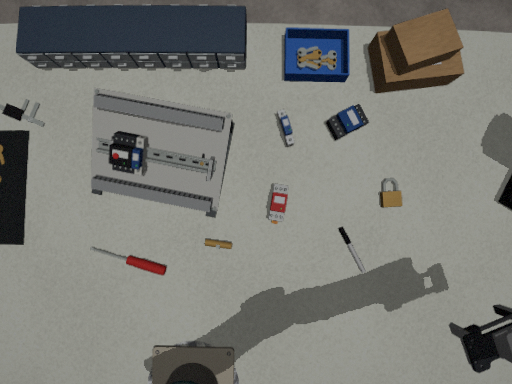

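View pics/side0.png

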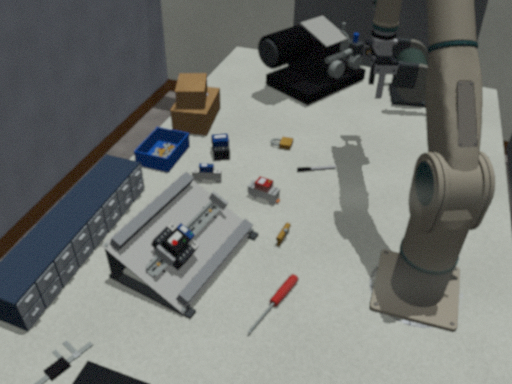

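Top view: the relay (red front ~(279,202), orange clip ~(274,221)) has its foot towards the robot. The panel is at ~(160,153), with the fitted timer's blue front at ~(137,156) and the free rail to its right. Bystanders are clear of the path.

```bash
cat > m.py <<'E'
from h import *
c=dict(np.load("top0.npz"));W=pts(c);bgr=c["pixels"];hsv=cv2.cvtColor(bgr,cv2.COLOR_BGR2HSV)
H,S,V=hsv[...,0],hsv[...,1],hsv[...,2]
# panel plane: RANSAC in region
reg=np.zeros(H.shape,bool);reg[95:210,92:232]=1
P=W[reg];P=P[~np.isnan(P).any(1)];rng=np.random.default_rng(0)
P=P[P[:,2]>.015]
best=0
for _ in range(1500):
    a,b,d=P[rng.choice(len(P),3,False)];n=np.cross(b-a,d-a)
    if np.linalg.norm(n)<1e-6: continue
    n/=np.linalg.norm(n);n*=np.sign(n[2])
    if abs(n[2]-np.cos(np.radians(25)))>.02: continue
    k=abs((P-a)@n)<.003
    if k.sum()>best: best=k.sum();bk=k
Q=P[bk];m=Q.mean(0);n=np.linalg.svd(Q-m)[2][2];n*=np.sign(n[2])
print("plane",n,np.degrees(np.arccos(n[2])),best,len(P), "yaw from n",np.degrees(np.arctan2(-n[1],-n[0])))
yaw0=np.arctan2(-n[1],-n[0])
hgt=(W-m)@n
# ducts top: height ~30
dk=reg&(abs(hgt-.030)<.004)
nl,lab,st,cen=cv2.connectedComponentsWithStats(dk.astype(np.uint8))
for i in range(1,nl):
    if st[i,4]>200:
        D=W[lab==i];r=cv2.minAreaRect(((D[:,:2])*1000).astype(np.float32));dd=np.linalg.svd(D-D.mean(0))[2][0]
        print("duct",st[i],D.mean(0),"ydir yaw",np.degrees(np.arctan2(dd[1],dd[0])),r)
np.savez("plane.npz",n=n,m=m)
# relay
red=((H<8)|(H>172))&(S>120)&(V>60);red[:180]=0;red[225:]=0;red[:,:255]=0;red[:,300:]=0
R=W[red];R=R[~np.isnan(R).any(1)];print("red n",len(R),np.median(R,0));R=R[R[:,2]>.05]
print(cv2.minAreaRect((R[:,:2]*1000).astype(np.float32)))
box=np.zeros(H.shape,bool);box[175:230,258:300]=1
A=W[box&(W[...,2]>.012)]
for lo,hi in((.012,.03),(.034,.045),(.055,.07)):
    B=A[(A[:,2]>lo)&(A[:,2]<hi)];print(lo,len(B),B.mean(0),cv2.minAreaRect((B[:,:2]*1000).astype(np.float32)))
E
python3 m.py
python3 - <<'E'
import cv2
i=cv2.imread("pics/top0.png");a=cv2.resize(i[85:220,85:240],None,fx=3.5,fy=3.5,interpolation=2);b=cv2.resize(i[175:230,255:303],None,fx=5,fy=5,interpolation=2)
b=cv2.copyMakeBorder(b,0,a.shape[0]-b.shape[0],0,0,0);cv2.imwrite("pics/c.png",cv2.hconcat([a,b]))
E
```

```text
plane [-0.41726364  0.07376687  0.90578667] 25.0705558035765 6521 13316 yaw from n -10.025571778241902
duct [  93   95  131   36 1600] [0.6637478  0.07407416 0.13722013] ydir yaw -100.20784530485187 ((664.2775268554688, 74.76032257080078), (301.38458251953125, 28.62728500366211), 79.58048248291016)
duct [  92  177  120   33 1294] [0.48300179 0.10686358 0.05140065] ydir yaw -100.22290454284062 ((483.0102233886719, 106.11871337890625), (298.89898681640625, 28.002582550048828), 79.56188201904297)
red n 175 [ 0.46147155 -0.20491221  0.06120114]
((468.52020263671875, -206.20249938964844), (34.44444274902344, 42.660160064697266), 81.7538070678711)
0.012 7 [ 0.46098585 -0.19251445  0.0230373 ] ((460.1859436035156, -190.51100158691406), (84.6240234375, 29.45087432861328), 14.312947273254395)
0.034 259 [ 0.46821843 -0.20676616  0.03920718] ((469.4347839355469, -207.04293823242188), (35.9304084777832, 89.75934600830078), 81.43660736083984)
0.055 279 [ 0.46945725 -0.20704576  0.06114668] ((469.4076843261719, -207.09121704101562), (35.94300842285156, 44.797035217285156), 81.72608947753906)
```

View pics/c.png

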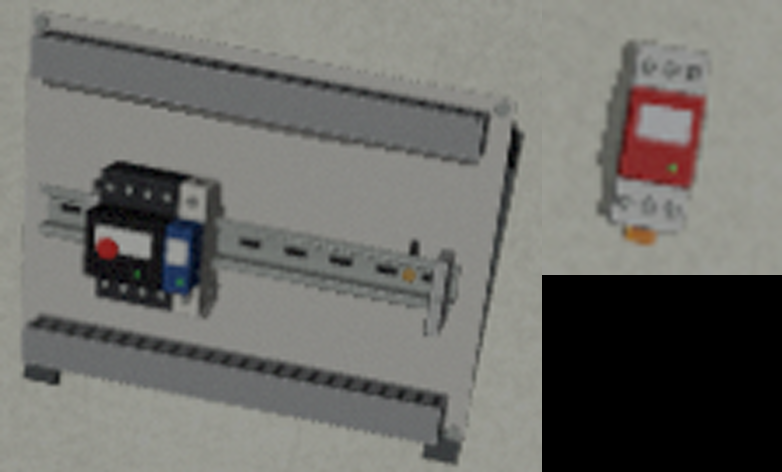

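Relay at (0.469, −0.207) with its x axis at yaw ≈ −8.4°. Panel x axis at yaw ≈ −10.2°, slope 25°, origin ≈ (0.583, 0.089, 0.065). A vertically held relay already has about 25° of tilt relative to the panel. I'll move above the relay first.

Request:
step_arm(
  rows="0.03 0.05 0 0 0 10 75;0.06 0.1 0 0 0 20 75;0.09 0.15 0 0 0 30 75;0.12 0.2 0 0 0 40 75;0.15 0.25 -0.01 0 0 50 75;0.18 0.3 -0.02 0 0 61 75;0.21 0.35 -0.04 0 0 61 75;0.2407 0.401 -0.062 0 0 61 75;0.2407 0.401 -0.062 0 0 61 75;0.2407 0.401 -0.062 0 0 61 75",
)

```text
time: 1.35
ee_pos: [0.4692, -0.2078, 0.2404]
tcp_rot: [-0.0, 0.757, 0.654, -0.001]
wrist_force: [0.1, 0.1, 0.3]
gripper_width: 0.0704
finger_force: 0.0
```

```bash
cat > w.py <<'E'
from h import *
from scipy.spatial.transform import Rotation as Ro
s=robot.get_state();q=s["tcp_rot"];M=Ro.from_quat(q[[1,2,3,0]]).as_matrix()
print(s["time"],s["ee_pos"],"tool y yaw",np.degrees(np.arctan2(M[1,1],M[0,1])),"tool z",M[:,2])
c=robot.camera("wrist");cv2.imwrite("pics/w1.png",c["pixels"]);W=pts(c)
B=W[(W[...,2]>.054)&(W[...,2]<.068)&(abs(W[...,0]-.469)<.05)&(abs(W[...,1]+.207)<.04)]
print("front",len(B),np.median(B,0),cv2.minAreaRect((B[:,:2]*1000).astype(np.float32)))
B=W[(W[...,2]>.034)&(W[...,2]<.045)&(abs(W[...,0]-.469)<.06)&(abs(W[...,1]+.207)<.04)]
print("sh",len(B),np.median(B,0),cv2.minAreaRect((B[:,:2]*1000).astype(np.float32)))
# timer side etc. in panel frame from top camera
a=np.radians(-10.2);t=np.radians(25);py=np.array([-np.sin(a),np.cos(a),0]);px=np.array([np.cos(a)*np.cos(t),np.sin(a)*np.cos(t),np.sin(t)]);pz=np.cross(px,py)
c=dict(np.load("top0.npz"));W=pts(c);o=np.array([.5826,.0888,.0654]);L=(W-o)@np.stack([px,py,pz],1)
f=(L[...,2]>.06)&(L[...,2]<.09)&(abs(L[...,0])<.06)&(abs(L[...,1])<.15)
print("front h",np.median(L[f][:,2]),"y",np.percentile(L[f][:,1],[0,1,2,5,50,98,100]),"x",np.percentile(L[f][:,0],[1,50,99]))
f=(abs(L[...,2]-.021)<.006)&(abs(L[...,0])<.025)&(L[...,1]<0.01)&(L[...,1]>-.1)
print("rail",np.median(L[f],0),np.percentile(L[f][:,0],[2,98]),np.percentile(L[f][:,2],[10,50,90]))
f=(abs(L[...,2])<.004)&(abs(L[...,0])<.08)&(abs(L[...,1])<.12);print("plate",np.median(L[f][:,2]))
E
python3 w.py
```

```text
1.35 [ 0.46918993 -0.20776418  0.2404413 ] tool y yaw -8.373328399822611 tool z [-1.16914138e-03 -3.47007125e-04 -9.99999256e-01]
front 1968 [ 0.46970524 -0.20648525  0.06251825] ((469.5937805175781, -207.75186157226562), (36.092506408691406, 44.65232467651367), 81.40109252929688)
sh 1648 [ 0.4670671  -0.20552781  0.0405096 ] ((469.5218200683594, -207.551025390625), (35.881107330322266, 89.99430084228516), 81.76152038574219)
front h 0.06970234470734682 y [0.018282   0.01902968 0.01971584 0.02092695 0.05451384 0.09020694
 0.09251638] x [-0.02237059  0.00157086  0.02130496]
rail [-0.01082405 -0.04574849  0.0194552 ] [-0.01773759  0.01744028] [0.01717686 0.0194552  0.02127114]
plate 0.0002321758212873435
```

View pics/w1.png

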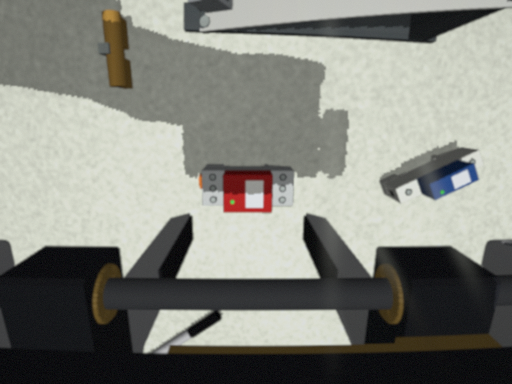

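The wrist view shows the relay centred between the fingers: red front at ~(248,190), clip at (200,182) to the left. I'll descend and grip across x.

Request:
step_arm(
  rows="0.0004 0 -0.05 0 0 0 75;0.0004 0 -0.09 0 0 0 75;0.0004 0 -0.1015 0 0 0 75;0.0004 0 -0.1015 0 0 0 75;0.0004 0 -0.1015 0 0 0 45;0.0004 0 -0.1015 0 0 0 42;0.0004 0 -0.1015 0 0 0 40;0.0004 0 -0.1015 0 0 0 40",
  force=45,
)

```text
time: 2.4
ee_pos: [0.4699, -0.2075, 0.1398]
tcp_rot: [0.0, 0.757, 0.653, -0.0]
wrist_force: [-1.4, -0.6, 5.9]
gripper_width: 0.0449
finger_force: 45.0
```

```bash
cat > k.py <<'E'
import sys,numpy as np
from workcell import robot
from scipy.spatial.transform import Rotation as Ro
a=-10.2;O=np.array([.5826,.0888,.0654]);Lz=.1398
Pn=Ro.from_euler('ZY',[a,-25],degrees=True)   # panel axes in world
def mod(s):
    T=Ro.from_quat(s["tcp_rot"][[1,2,3,0]])
    m=T.as_matrix();Z=-m[:,2];X=m[:,1];Y=np.cross(Z,X);return Ro.from_matrix(np.stack([X,Y,Z],1))
def show():
    s=robot.get_state();M=mod(s);org=s["ee_pos"]-Lz*M.as_matrix()[:,2]
    D=Pn.inv()*M;print("t",round(s["time"],2),"mod in panel mm",(Pn.inv().apply(org-O)*1e3).round(2),"tilt deg",D.as_rotvec(degrees=True).round(2))
    print("lip",(Pn.inv().apply(org+M.apply([.0145,0,.0084])-O)*1e3).round(2),"F panel",Pn.inv().apply(s["wrist_force"]).round(1),"F w",s["wrist_force"].round(1),"grip",s["finger_force"].round(1),s["gripper_width"].round(4))
    return s,M
if __name__=="__main__":
    s,M=show()
    if len(sys.argv)>4:
        x,y,z,th=map(float,sys.argv[1:5])
        Mt=Pn*Ro.from_euler('Y',th,degrees=True)
        tgt=O+Pn.apply(np.array([x,y,z])/1e3)+Lz*Mt.as_matrix()[:,2]
        print("shift",(tgt-s["ee_pos"]).round(4),"rot",(Mt*M.inv()).as_rotvec(degrees=True).round(2))
    print("panel x,y,z in world\n",Pn.as_matrix().T.round(3))
E
python3 k.py 3.8 -3 40 25.5
```

```text
t 2.4 mod in panel mm [ -80.63 -311.68  -34.57] tilt deg [ 0.37 24.99  1.79]Traceback (most recent call last):
  File "k.py", line 15, in <module>
    s,M=show()
        ~~~~^^
  File "k.py", line 12, in show
    print("lip",(Pn.inv().apply(org+M.apply([.0145,0,.0084])-O)*1e3).round(2),"F panel",Pn.inv().apply(s["wrist_force"]).round(1),"F w",s["wrist_force"].round(1),"grip",s["finger_force"].round(1),s["gripper_width"].round(4))
                                                                                                                                                                         ^^^^^^^^^^^^^^^^^^^^^^^
AttributeError: 'float' object has no attribute 'round'
```

Request:
step_arm(
  rows="0 0 0.04 0 0 0 40;0 0 0.09 0 0 0 40;0 0 0.14 0 0 0 40;0 0 0.18 0 0 0 40;0 0 0.18 0 0 0 40;0 0 0.18 0 0 0 40",
)

```text
time: 3.15
ee_pos: [0.4691, -0.2072, 0.3181]
tcp_rot: [-0.001, 0.757, 0.654, -0.001]
wrist_force: [-0.8, 0.2, -2.4]
gripper_width: 0.0444
finger_force: 45.0
```

```bash
python3 k.py 3.8 -3 40 25.5
```

```text
t 3.15 mod in panel mm [  -6.26 -311.37  127.48] tilt deg [ 0.41 25.12  1.78]Traceback (most recent call last):
  File "k.py", line 15, in <module>
    s,M=show()
        ~~~~^^
  File "k.py", line 12, in show
    print("lip",(Pn.inv().apply(org+M.apply([.0145,0,.0084])-O)*1e3).round(2),"F panel",Pn.inv().apply(s["wrist_force"]).round(1),"F w",s["wrist_force"].round(1),"grip",s["finger_force"].round(1),s["gripper_width"].round(4))
                                                                                                                                                                         ^^^^^^^^^^^^^^^^^^^^^^^
AttributeError: 'float' object has no attribute 'round'
```

```bash
sed -i 's/s\["finger_force"\].round(1),s\["gripper_width"\].round(4)/s["finger_force"],s["gripper_width"]/' k.py; python3 k.py 3.8 -3 40 25.5
```

```text
t 3.15 mod in panel mm [  -6.26 -311.37  127.48] tilt deg [ 0.41 25.12  1.78]
lip [  10.42 -310.91  128.93] F panel [-1.7  0.1 -1.8] F w [-0.8  0.2 -2.4] grip 44.99901473522186 0.04443172668564385
shift [ 0.1009  0.2952 -0.075 ] rot [ 0.04  0.38 -1.82]
panel x,y,z in world
 [[ 0.892 -0.16   0.423]
 [ 0.177  0.984  0.   ]
 [-0.416  0.075  0.906]]
```

Request:
step_arm(
  rows="0.018 0.055 0 0 0 -1.8 40;0.036 0.11 0 0 0.4 -1.8 40;0.054 0.16 0 0 0.4 -1.8 40;0.072 0.21 0 0 0.4 -1.8 40;0.09 0.26 0 0 0.4 -1.8 40;0.101 0.295 -0.02 0 0.4 -1.8 40;0.101 0.295 -0.05 0 0.4 -1.8 40;0.101 0.295 -0.065 0 0.4 -1.8 40;0.101 0.295 -0.065 0 0.4 -1.8 40;0.101 0.295 -0.065 0 0.4 -1.8 40",
)

```text
time: 4.4
ee_pos: [0.5714, 0.0871, 0.2546]
tcp_rot: [-0.002, 0.767, 0.641, -0.002]
wrist_force: [0.3, 0.2, -2.3]
gripper_width: 0.0447
finger_force: 45.0
```

```bash
python3 k.py 3.8 -3 20 25.5; python3 - <<'E'
from h import *
from k import *
W={}
for n in("top","wrist"):
    c=robot.camera(n);cv2.imwrite(f"pics/{n}2.png",c["pixels"]);W[n]=pts(c)
for n in W:
    L=Pn.inv().apply((W[n]-O).reshape(-1,3))*1e3
    s=(abs(L[:,0])<60)&(abs(L[:,1])<150)
    r=L[s&(abs(L[:,2]-21)<6)&(abs(L[:,0])<25)&(L[:,1]<-25)&(L[:,1]>-110)]
    print(n,len(r),"rail",np.percentile(r,[2,50,98],axis=0).round(1) if len(r)>50 else "")
    f=L[s&(L[:,2]>60)&(L[:,2]<75)&(L[:,1]>10)&(L[:,1]<100)]
    print("fixed fronts",len(f),np.percentile(f,[1,5,50],axis=0).round(1) if len(f)>50 else "")
a=cv2.imread("pics/side0.png");c=robot.camera("side");cv2.imwrite("pics/s2.png",cv2.resize(c["pixels"][180:320,90:290],None,fx=3.5,fy=3.5,interpolation=2))
E
```

```text
t 4.4 mod in panel mm [10.37 -3.8  49.71] tilt deg [-0.06 25.35 -0.04]
lip [27.07 -3.81 51.09] F panel [-0.8  0.2 -2.2] F w [ 0.3  0.2 -2.3] grip 44.99896824359894 0.044713559159120425
shift [ 0.007  -0.0006 -0.0297] rot [0.08 0.14 0.05]
panel x,y,z in world
 [[ 0.892 -0.16   0.423]
 [ 0.177  0.984  0.   ]
 [-0.416  0.075  0.906]]
top 212 rail [[ -17.9 -107.6   15.5]
 [ -11.   -66.4   19.3]
 [  17.1  -27.4   22.6]]
fixed fronts 9 
wrist 182 rail [[-16.9 -87.6  15.9]
 [-10.9 -78.   20.6]
 [ 17.6 -68.1  21.7]]
fixed fronts 7148 [[-21.4  13.3  60.9]
 [-18.9  14.1  64.2]
 [  6.1  53.8  70.6]]
```

View pics/s2.png

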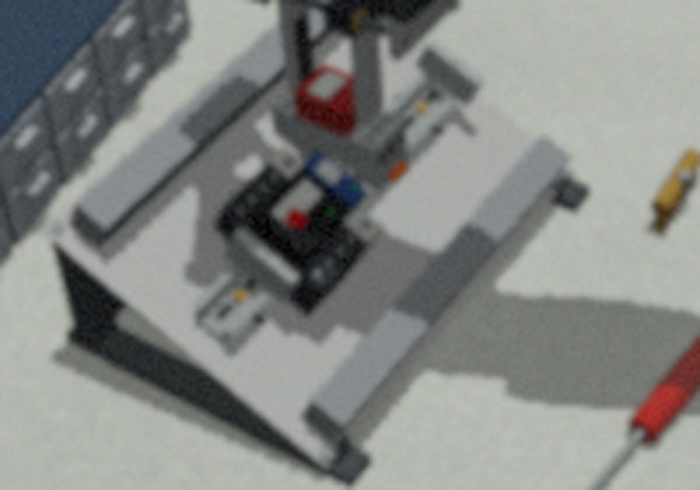

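The relay hangs hook-end up-slope just above the rail and to the right of the timer. The rail measures about 20 mm off the plate. I'll lower it to just above contact.

Request:
step_arm(
  rows="0.007 -0.0006 -0.005 0 0.1 0 40;0.007 -0.0006 -0.012 0 0.1 0 40;0.007 -0.0006 -0.02 0 0.1 0 40;0.007 -0.0006 -0.026 0 0.1 0 40;0.007 -0.0006 -0.0297 0 0.1 0 40;0.007 -0.0006 -0.0297 0 0.1 0 40;0.007 -0.0006 -0.0297 0 0.1 0 40",
)

```text
time: 5.42
ee_pos: [0.5781, 0.0871, 0.2247]
tcp_rot: [-0.003, 0.767, 0.642, -0.003]
wrist_force: [-1.2, -0.0, -2.6]
gripper_width: 0.0445
finger_force: 45.0
```

```bash
python3 k.py 3.8 -3 13 25.5|head -3
```

```text
t 5.42 mod in panel mm [ 3.48 -2.67 19.87] tilt deg [-0.07 25.47  0.03]
lip [20.18 -2.66 21.22] F panel [-2.1 -0.2 -1.9] F w [-1.2 -0.  -2.6] grip 44.99908447265625 0.04451528095179619
shift [ 0.0031 -0.0011 -0.0061] rot [ 0.08  0.02 -0.01]
```

Request:
step_arm(
  rows="0.0008 -0.0002 -0.0015 0 0 0 40;0.0015 -0.0003 -0.003 0 0 0 40;0.0022 -0.0004 -0.0045 0 0 0 40;0.0022 -0.0004 -0.0045 0 0 0 40",
)

```text
time: 5.92
ee_pos: [0.5802, 0.0866, 0.2198]
tcp_rot: [-0.003, 0.767, 0.642, -0.003]
wrist_force: [-0.7, 0.9, -1.7]
gripper_width: 0.0451
finger_force: 45.0
```

```bash
python3 k.py 3.8 -3 13 25.5|head -3
```

```text
t 5.92 mod in panel mm [ 3.24 -2.83 14.62] tilt deg [-0.08 25.51  0.03]
lip [19.94 -2.82 15.96] F panel [-1.5  0.8 -1.2] F w [-0.7  0.9 -1.7] grip 44.9990576505661 0.04505512511071356
shift [ 0.0011 -0.0006 -0.0012] rot [ 0.08 -0.02 -0.01]
```

Request:
step_arm(
  rows="0.0002 0 -0.0005 0 0 0 40;0.0004 -0.0001 -0.001 0 0 0 40;0.0004 -0.0001 -0.001 0 0 0 40",
)

```text
time: 6.3
ee_pos: [0.5806, 0.0866, 0.219]
tcp_rot: [-0.003, 0.767, 0.642, -0.003]
wrist_force: [0.5, 0.3, -1.8]
gripper_width: 0.0447
finger_force: 45.0
```

```bash
python3 k.py 3.8 -3 13 25.5|head -3
```

```text
t 6.3 mod in panel mm [ 3.31 -2.75 13.69] tilt deg [-0.07 25.49  0.03]
lip [20.01 -2.74 15.03] F panel [-0.3  0.4 -1.8] F w [ 0.5  0.3 -1.8] grip 44.99915599822998 0.04466617661610401
shift [ 0.0007 -0.0006 -0.0004] rot [ 0.08 -0.01 -0.01]
```

Request:
step_arm(
  rows="0.0002 0 -0.0005 0 0 0 40;0.0004 -0.0001 -0.001 0 0 0 40;0.0004 -0.0001 -0.001 0 0 0 40",
)

```text
time: 6.68
ee_pos: [0.5807, 0.0865, 0.2187]
tcp_rot: [-0.003, 0.767, 0.642, -0.003]
wrist_force: [-2.6, 0.1, 5.2]
gripper_width: 0.0448
finger_force: 45.0
```

Request:
step_arm(
  rows="0.0001 0 -0.0005 0 0 0 40;0.0002 0 -0.0008 0 0 0 40;0.0002 0 -0.0008 0 0 0 40",
)

```text
time: 7.05
ee_pos: [0.5807, 0.0866, 0.2186]
tcp_rot: [-0.003, 0.767, 0.642, -0.004]
wrist_force: [-4.0, -0.1, 10.6]
gripper_width: 0.0446
finger_force: 45.0
```

```bash
python3 k.py 3.8 -3 13 25.5|head -3
```

```text
t 7.05 mod in panel mm [ 3.21 -2.73 13.27] tilt deg [-0.09 25.51  0.04]
lip [19.92 -2.71 14.6 ] F panel [ 0.9 -0.8 11.3] F w [-4.  -0.1 10.6] grip 45.003291964530945 0.044644338675847065
shift [ 0.0005 -0.0006  0.    ] rot [ 0.1  -0.03 -0.02]
```

Contact of about 13 N with the rail's upper corner on the seat, which puts h at about 19.6 mm. I'll unload and slide horizontally back so the lip goes under the flange.

Request:
step_arm(
  rows="0 0 0.0011 0 0 0 40;-0.001 0.0002 0.0011 0 0 0 40;-0.002 0.0004 0.0011 0 0 0 40;-0.003 0.0005 0.0011 0 0 0 40;-0.003 0.0005 0.0011 0 0 0 40",
)

```text
time: 7.68
ee_pos: [0.5794, 0.0869, 0.2187]
tcp_rot: [-0.002, 0.767, 0.641, -0.002]
wrist_force: [2.8, -1.8, 2.3]
gripper_width: 0.0446
finger_force: 45.0
```

```bash
python3 k.py 3.8 -3 13 25.5|head -3
```

```text
t 7.67 mod in panel mm [ 2.41 -2.55 13.8 ] tilt deg [-3.000e-02  2.533e+01  1.000e-02]
lip [19.11 -2.54 15.19] F panel [ 3.8 -1.3  0.8] F w [ 2.8 -1.8  2.3] grip 45.00088155269623 0.04463434871301554
shift [ 0.0019 -0.0009 -0.0001] rot [0.06 0.16 0.  ]
```

Request:
step_arm(
  rows="-0.0005 0.0001 0 0 0 0 40;-0.001 0.0002 0 0 0 0 40;-0.001 0.0002 0 0 0 0 40",
)

```text
time: 8.05
ee_pos: [0.5779, 0.0872, 0.2187]
tcp_rot: [-0.002, 0.767, 0.642, -0.002]
wrist_force: [3.7, -1.3, 4.1]
gripper_width: 0.0446
finger_force: 45.0
```

```bash
python3 k.py 3.8 -3 13 25.5|head -3
```

```text
t 8.05 mod in panel mm [ 0.87 -2.47 14.48] tilt deg [-4.000e-02  2.539e+01  2.000e-02]
lip [17.57 -2.46 15.85] F panel [ 5.3 -0.6  2.1] F w [ 3.7 -1.3  4.1] grip 45.001630783081055 0.044555340918759005
shift [ 0.0034 -0.0012 -0.0001] rot [ 0.06  0.1  -0.02]
```

Request:
step_arm(
  rows="-0.0006 0.0001 0 0 0 0 40;-0.0012 0.0002 0 0 0 0 40;-0.0012 0.0002 0 0 0 0 40",
)

```text
time: 8.43
ee_pos: [0.5765, 0.0875, 0.2186]
tcp_rot: [-0.003, 0.767, 0.642, -0.003]
wrist_force: [4.3, -0.2, 5.3]
gripper_width: 0.0444
finger_force: 45.0
```

Request:
step_arm(
  rows="-0.0006 0.0001 0 0 0 0 40;-0.001 0.0002 0 0 0 0 40;-0.001 0.0002 0 0 0 0 40",
)

```text
time: 8.8
ee_pos: [0.5755, 0.0877, 0.2187]
tcp_rot: [-0.002, 0.767, 0.642, -0.003]
wrist_force: [4.2, -1.1, 5.7]
gripper_width: 0.0446
finger_force: 45.0
```

```bash
python3 k.py 3.8 -3 13 25.5|head -3
```

```text
t 8.8 mod in panel mm [-1.31 -2.48 15.49] tilt deg [-0.04 25.41  0.03]
lip [15.39 -2.47 16.85] F panel [ 6.3 -0.4  3.3] F w [ 4.2 -1.1  5.7] grip 45.002108216285706 0.044578586520280315
shift [ 0.0057 -0.0017 -0.0001] rot [ 0.06  0.08 -0.02]
```

Request:
step_arm(
  rows="-0.0006 0.0001 0 0 0 0 40;-0.001 0.0002 0 0 0 0 40;-0.001 0.0002 0 0 0 0 40",
)

```text
time: 9.18
ee_pos: [0.574, 0.0878, 0.2182]
tcp_rot: [-0.003, 0.767, 0.642, -0.003]
wrist_force: [4.2, -0.3, 3.7]
gripper_width: 0.0445
finger_force: 45.0
```

Request:
step_arm(
  rows="-0.0005 0.0001 0 0 0 0 40;-0.0008 0.0001 0 0 0 0 40;-0.0008 0.0001 0 0 0 0 40",
)

```text
time: 9.55
ee_pos: [0.5738, 0.0878, 0.2182]
tcp_rot: [-0.002, 0.767, 0.642, -0.003]
wrist_force: [5.6, -0.6, 0.8]
gripper_width: 0.0449
finger_force: 45.0
```

```bash
python3 k.py 3.8 -3 13 25.5|head -3
```

```text
t 9.55 mod in panel mm [-3.09 -2.67 15.84] tilt deg [-5.000e-02  2.541e+01  2.000e-02]
lip [13.61 -2.66 17.21] F panel [ 5.4  0.4 -1.6] F w [ 5.6 -0.6  0.8] grip 45.001312494277954 0.044886391964377194
shift [ 0.0075 -0.0018  0.0003] rot [ 0.06  0.08 -0.01]
```

Hooked: the wall has been reached. Now I'll slide along the rail to butt against the timer.

Request:
step_arm(
  rows="0.0007 0.0009 0 0 0 0 40;0.0009 0.002 0 0 0 0 40;0.001 0.003 0 0 0 0 40;0.0012 0.004 0 0 0 0 40;0.0012 0.004 0 0 0 0 40",
)

```text
time: 10.18
ee_pos: [0.5742, 0.0889, 0.2182]
tcp_rot: [-0.002, 0.768, 0.641, -0.005]
wrist_force: [3.8, -7.8, 5.0]
gripper_width: 0.0444
finger_force: 45.0
```

```bash
python3 k.py 3.8 -3 13 25.5|head -3
```

```text
t 10.18 mod in panel mm [-3.11 -2.16 15.81] tilt deg [-3.400e-01  2.551e+01 -1.000e-02]
lip [13.6  -2.14 17.14] F panel [ 6.7 -7.   2.4] F w [ 3.8 -7.8  5. ] grip 45.00344753265381 0.044399892542354706
shift [ 0.007  -0.0029  0.0004] rot [ 0.32 -0.07  0.08]
```

Request:
step_arm(
  rows="0.0001 0.0005 0 0 0 0 40;0.0002 0.001 0 0 0 0 40;0.0002 0.001 0 0 0 0 40",
)

```text
time: 10.55
ee_pos: [0.5743, 0.0892, 0.2182]
tcp_rot: [-0.001, 0.768, 0.641, -0.006]
wrist_force: [3.2, -6.8, 5.3]
gripper_width: 0.0448
finger_force: 45.0
```

```bash
python3 k.py 3.8 -3 13 25.5|head -3
```

```text
t 10.55 mod in panel mm [-3.14 -2.03 15.79] tilt deg [-0.41 25.53 -0.03]
lip [13.57 -2.   17.12] F panel [ 6.2 -6.1  3. ] F w [ 3.2 -6.8  5.3] grip 45.004098415374756 0.04476489806953834
shift [ 0.0069 -0.0032  0.0004] rot [ 0.38 -0.1   0.11]
```

```bash
python3 - <<'E'
from h import *
c=robot.camera("wrist");cv2.imwrite("pics/w3.png",cv2.resize(c["pixels"][90:290,130:400],None,fx=2.9,fy=2.9,interpolation=2))
E
```

```text
(no output)
```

View pics/w3.png

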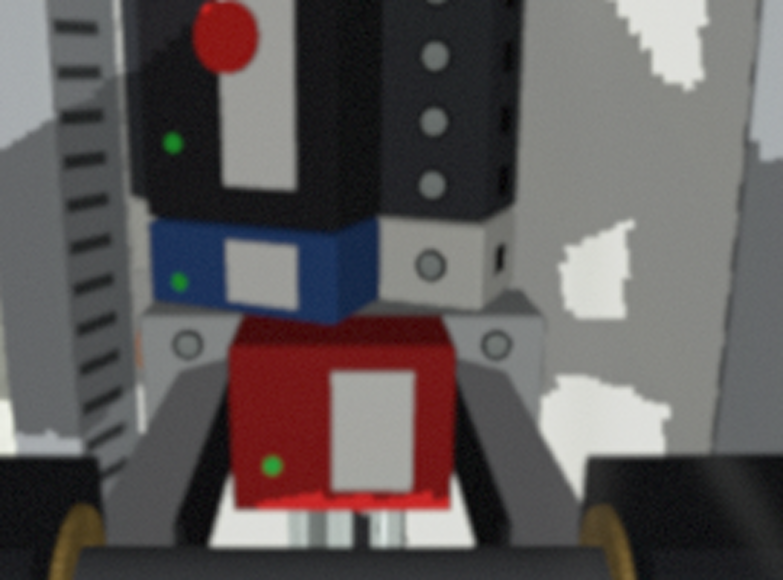

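The wrist view shows the relay's side very near the timer (edge at ~(330,320)), but the gap isn't resolvable. I'll ease off the x/z preload so friction doesn't mask the contact.

Request:
step_arm(
  rows="0.0006 -0.0001 0.0004 0 0 0 40;0.0012 -0.0002 0.0006 0 0 0 40;0.0012 -0.0002 0.0006 0 0 0 40;0.0012 -0.0002 0.0006 0 0 0 40",
)

```text
time: 11.1
ee_pos: [0.5747, 0.0892, 0.2183]
tcp_rot: [-0.002, 0.768, 0.641, -0.006]
wrist_force: [3.3, -6.0, 3.5]
gripper_width: 0.0441
finger_force: 45.0
```

```bash
python3 k.py 3.8 -3 13 25.5|head -3
```

```text
t 11.1 mod in panel mm [-3.06 -2.02 15.84] tilt deg [-4.300e-01  2.565e+01 -1.000e-02]
lip [13.65 -1.98 17.14] F panel [ 5.3 -5.3  1.3] F w [ 3.3 -6.   3.5] grip 45.002108216285706 0.044144809249016405
shift [ 0.0066 -0.0032  0.0003] rot [ 0.38 -0.22  0.1 ]
```

```bash
cat > gap.py <<'E'
from h import *
from k import *
c=robot.camera("wrist");W=pts(c);L=Pn.inv().apply((W-O).reshape(-1,3)).reshape(W.shape)*1e3
hsv=cv2.cvtColor(c["pixels"],cv2.COLOR_BGR2HSV);H,S=hsv[...,0],hsv[...,1]
blue=(H>100)&(H<130)&(S>120)&(L[...,2]>64)&(L[...,2]<78)&(abs(L[...,0])<30)
print("blue front",blue.sum(),np.percentile(L[blue],[1,4,50,96],axis=0).round(1).tolist())
M=mod(robot.get_state());s=robot.get_state();org=s["ee_pos"]-Lz*M.as_matrix()[:,2]
D=M.inv().apply((W-org).reshape(-1,3)).reshape(W.shape)*1e3
for lo,hi,n in((55,67,"front"),(36,45,"shoulder")):
    f=(D[...,2]>lo)&(D[...,2]<hi)&(abs(D[...,0])<46)&(abs(D[...,1])<24)&((S>120)&((H<8)|(H>172)) if n=="front" else (abs(D[...,0])>36)&(S<60))
    if f.sum()>20: print(n,f.sum(),"in module",np.percentile(D[f],[1,4,50,96,99],axis=0).round(1).tolist(),"panel y",np.percentile(L[f][:,1],[1,4,96,99]).round(1))
E
python3 gap.py
```

```text
blue front 1371 [[-20.3, 20.5, 64.6], [-18.9, 20.9, 66.4], [0.2, 30.5, 70.5], [22.7, 37.5, 71.5]]
front 3317 in module [[-21.5, -16.9, 56.2], [-20.3, -15.8, 59.0], [-4.8, 3.6, 62.3], [21.8, 17.8, 63.5], [23.0, 18.0, 64.2]] panel y [-18.5 -17.3  16.2  16.4]
shoulder 827 in module [[-44.2, -6.3, 36.6], [-43.5, -4.1, 38.8], [36.7, 8.7, 40.3], [45.0, 17.6, 41.4], [45.5, 17.8, 41.6]] panel y [-8.1 -5.8 15.8 16.1]
```

The gap to the timer is about 4 mm, so the stick is only the flange pinched in the slot. I'll ease the tilt by 1° about the hook.

Request:
step_arm(
  rows="-0.0005 0.0001 -0.0001 -0.1 -0.5 0 40;-0.001 0.0002 -0.0003 -0.2 -1 0 40;-0.001 0.0002 -0.0003 -0.2 -1 0 40;-0.001 0.0002 -0.0003 -0.2 -1 0 40",
)

```text
time: 11.65
ee_pos: [0.5727, 0.0898, 0.218]
tcp_rot: [0.004, 0.768, 0.641, -0.002]
wrist_force: [0.2, -6.1, 5.3]
gripper_width: 0.0448
finger_force: 45.0
```

```bash
python3 k.py 3.8 -3 13 25.5|head -3
```

```text
t 11.65 mod in panel mm [-3.02 -1.8  15.48] tilt deg [-4.500e-01  2.474e+01  1.000e-02]
lip [13.66 -1.76 17.04] F panel [ 3.4 -5.9  4.3] F w [ 0.2 -6.1  5.3] grip 45.002453327178955 0.04484531692995278
shift [ 0.0085 -0.0038  0.0006] rot [0.57 0.67 0.08]
```

Request:
step_arm(
  rows="0 0 0.0005 0 0 0 40;0.0002 0.001 0.0005 0 0 0 40;0.0004 0.002 0.0005 0 0 0 40;0.0004 0.002 0.0005 0 0 0 40",
)

```text
time: 12.15
ee_pos: [0.5733, 0.0927, 0.218]
tcp_rot: [0.004, 0.767, 0.641, -0.001]
wrist_force: [-0.8, -7.0, 1.2]
gripper_width: 0.0448
finger_force: 45.0
```

```bash
python3 k.py 3.8 -3 13 25.5|head -3
```

```text
t 12.15 mod in panel mm [-2.96  1.3  15.55] tilt deg [-0.37 24.74  0.05]
lip [13.73  1.35 17.11] F panel [ 0.9 -7.   0.9] F w [-0.8 -7.   1.2] grip 45.000693798065186 0.04477752846149051
shift [ 0.008  -0.0067  0.0005] rot [0.5  0.68 0.03]
```

Request:
step_arm(
  rows="0.0001 0.0007 0 0 0 0 40;0.0003 0.0014 0 0 0 0 40;0.0003 0.0014 0 0 0 0 40",
)

```text
time: 12.52
ee_pos: [0.5733, 0.093, 0.2181]
tcp_rot: [0.004, 0.767, 0.641, -0.002]
wrist_force: [-1.0, -8.1, 3.5]
gripper_width: 0.0447
finger_force: 45.0
```

```bash
python3 k.py 3.8 -3 13 25.5|head -3; python3 gap.py
```

```text
t 12.53 mod in panel mm [-2.94  1.29 15.6 ] tilt deg [-0.48 24.76  0.05]
lip [13.74  1.35 17.16] F panel [ 1.9 -8.2  3. ] F w [-1.  -8.1  3.5] grip 45.00203311443329 0.044664465480478414
shift [ 0.0079 -0.007   0.0005] rot [0.6  0.64 0.06]
blue front 1350 [[-20.1, 20.6, 64.6], [-19.0, 21.1, 66.4], [-0.5, 30.8, 70.4], [22.6, 37.6, 71.5]]
front 3300 in module [[-21.4, -17.0, 56.5], [-20.3, -15.9, 59.5], [-4.8, 3.5, 62.3], [21.9, 17.6, 63.5], [23.1, 17.9, 64.2]] panel y [-15.3 -14.1  19.4  19.6]
shoulder 821 in module [[-44.2, -6.5, 36.9], [-43.5, -4.2, 39.0], [36.8, 8.7, 40.4], [45.0, 17.6, 41.5], [45.6, 18.0, 42.0]] panel y [-4.9 -2.6 19.1 19.7]
```

The relay is butted: pushing further moved nothing. Next I'll tilt down about the hook, computing the path points first.

```bash
cat > tilt.py <<'E'
from k import *
s,M=show();th0=(Pn.inv()*M).as_rotvec(degrees=True)[1]
E=np.array([float(sys.argv[1]),0,float(sys.argv[2])])/1e3
p0=Pn.inv().apply(s["ee_pos"]-O)
for th in map(float,sys.argv[3:]):
    m=Ro.from_euler('Y',th,degrees=True);u=np.array([17.5-2*np.sin(np.radians(th)),0,11.8])/1e3
    p=E-m.apply(u)+m.apply([0,0,Lz]);p[1]=p0[1]
    print(th,"shift",Pn.apply(p-p0).round(4),"rot",(Pn.apply([0,1,0])*(th-th0)).round(1))
E
python3 tilt.py 16.9 19.7 24.76 22 18 15 12 9 6 3 0 -1
```

```text
t 12.57 mod in panel mm [-3.    1.25 15.58] tilt deg [-0.48 24.77  0.05]
lip [13.69  1.31 17.14] F panel [ 1.4 -9.1  1.8] F w [-1.1 -9.   2.2] grip 45.00212609767914 0.044437187129406544
24.76 shift [-0.0003  0.0001  0.0003] rot [-0. -0. -0.]
22.0 shift [-0.0065  0.0012 -0.0007] rot [-0.5 -2.7 -0. ]
18.0 shift [-0.0153  0.0027 -0.0027] rot [-1.2 -6.7 -0. ]
15.0 shift [-0.0217  0.0039 -0.0045] rot [-1.7 -9.6 -0. ]
12.0 shift [-0.0281  0.0051 -0.0068] rot [ -2.3 -12.6  -0. ]
9.0 shift [-0.0344  0.0062 -0.0094] rot [ -2.8 -15.5  -0. ]
6.0 shift [-0.0405  0.0073 -0.0123] rot [ -3.3 -18.5  -0. ]
3.0 shift [-0.0465  0.0084 -0.0155] rot [ -3.9 -21.4  -0. ]
0.0 shift [-0.0523  0.0094 -0.019 ] rot [ -4.4 -24.4  -0. ]
-1.0 shift [-0.0541  0.0097 -0.0203] rot [ -4.6 -25.4  -0. ]
```

Request:
step_arm(
  rows="-0.0004 -0.002 0.0003 0 0 0 40;-0.0034 -0.0018 -0.0002 -0.25 -1.35 0 40;-0.0067 -0.0012 -0.0007 -0.5 -2.7 0 40;-0.0112 -0.0005 -0.0017 -0.85 -4.7 0 40;-0.0156 0.0003 -0.0027 -1.2 -6.7 0 40;-0.0188 0.0009 -0.0036 -1.45 -8.15 0 40;-0.022 0.0015 -0.0045 -1.7 -9.6 0 40;-0.022 0.0015 -0.0045 -1.7 -9.6 0 40",
  force=58,
)

```text
time: 13.58
ee_pos: [0.5511, 0.0966, 0.2138]
tcp_rot: [0.069, 0.764, 0.639, 0.054]
wrist_force: [-0.5, -6.6, 1.4]
gripper_width: 0.0443
finger_force: 58.0
```

```bash
python3 tilt.py 16.9 19.7 15 12 9 6 3 0 -1
```

```text
t 13.57 mod in panel mm [-2.67  1.38 13.1 ] tilt deg [-0.28 14.93  0.02]
lip [13.5   1.42 17.48] F panel [ 1.2 -6.6  0.9] F w [-0.5 -6.6  1.4] grip 58.00031840801239 0.044255347402536796
15.0 shift [ 0.0004 -0.0001 -0.0003] rot [0.  0.1 0. ]
12.0 shift [-0.006   0.0011 -0.0025] rot [-0.5 -2.9 -0. ]
9.0 shift [-0.0122  0.0022 -0.0051] rot [-1.1 -5.8 -0. ]
6.0 shift [-0.0183  0.0033 -0.008 ] rot [-1.6 -8.8 -0. ]
3.0 shift [-0.0243  0.0044 -0.0112] rot [ -2.1 -11.7  -0. ]
0.0 shift [-0.0301  0.0054 -0.0148] rot [ -2.6 -14.7  -0. ]
-1.0 shift [-0.032   0.0058 -0.016 ] rot [ -2.8 -15.7  -0. ]
```

Request:
step_arm(
  rows="-0.0032 -0.0002 -0.0012 -0.25 -1.5 0 40;-0.0062 0.0001 -0.0025 -0.5 -2.9 0 40;-0.0092 0.0003 -0.0038 -0.8 -4.4 0 40;-0.0124 0.0008 -0.0051 -1.1 -5.8 0 40;-0.0124 0.0008 -0.0051 -1.1 -5.8 0 40",
)

```text
time: 14.2
ee_pos: [0.5383, 0.0987, 0.2087]
tcp_rot: [0.108, 0.76, 0.636, 0.087]
wrist_force: [-5.0, -3.7, 4.1]
gripper_width: 0.0447
finger_force: 58.0
```

```bash
python3 tilt.py 16.9 19.7 9 7 5 3 1 0 -1 -2
```

```text
t 14.2 mod in panel mm [-2.58  1.3  10.99] tilt deg [-0.24  9.08  0.09]
lip [13.06  1.36 17.  ] F panel [-2.2 -4.5  5.5] F w [-5.  -3.7  4.1] grip 58.00276458263397 0.04473583168778011
9.0 shift [ 0.0005 -0.0001 -0.    ] rot [-0.  -0.1 -0. ]
7.0 shift [-0.0036  0.0006 -0.0019] rot [-0.4 -2.  -0. ]
5.0 shift [-0.0076  0.0014 -0.004 ] rot [-0.7 -4.  -0. ]
3.0 shift [-0.0116  0.0021 -0.0061] rot [-1.1 -6.  -0. ]
1.0 shift [-0.0154  0.0028 -0.0085] rot [-1.4 -8.  -0. ]
0.0 shift [-0.0173  0.0031 -0.0097] rot [-1.6 -8.9 -0. ]
-1.0 shift [-0.0192  0.0035 -0.0109] rot [-1.8 -9.9 -0. ]
-2.0 shift [-0.0211  0.0038 -0.0122] rot [ -2.  -10.9  -0. ]
```

Request:
step_arm(
  rows="-0.0018 0.0003 -0.001 -0.2 -1 0 40;-0.0036 0.0006 -0.0019 -0.4 -2 0 40;-0.0056 0.001 -0.003 -0.55 -3 0 40;-0.0076 0.0014 -0.004 -0.7 -4 0 40;-0.0076 0.0014 -0.004 -0.7 -4 0 40",
)

```text
time: 14.82
ee_pos: [0.5306, 0.1, 0.2049]
tcp_rot: [0.134, 0.755, 0.632, 0.11]
wrist_force: [-10.8, -1.6, 10.1]
gripper_width: 0.0445
finger_force: 58.0
```

```bash
python3 tilt.py 16.9 19.7 5 3 1 0 -1 -2
```

```text
t 14.82 mod in panel mm [-1.42  1.37  9.62] tilt deg [-0.19  4.99  0.07]
lip [13.76  1.42 16.73] F panel [-5.1 -3.5 13.6] F w [-10.8  -1.6  10.1] grip 58.00568997859955 0.04454545225224257
5.0 shift [ 0.0001 -0.     -0.0001] rot [0. 0. 0.]
3.0 shift [-0.0038  0.0007 -0.0023] rot [-0.4 -2.  -0. ]
1.0 shift [-0.0077  0.0014 -0.0047] rot [-0.7 -3.9 -0. ]
0.0 shift [-0.0096  0.0017 -0.0059] rot [-0.9 -4.9 -0. ]
-1.0 shift [-0.0115  0.0021 -0.0071] rot [-1.1 -5.9 -0. ]
-2.0 shift [-0.0134  0.0024 -0.0084] rot [-1.2 -6.9 -0. ]
```

Request:
step_arm(
  rows="-0.0019 0.0003 -0.0011 -0.2 -1 0 40;-0.0038 0.0007 -0.0023 -0.4 -2 0 40;-0.0057 0.001 -0.0035 -0.55 -3 0 40;-0.0057 0.001 -0.0035 -0.55 -3 0 40",
)

```text
time: 15.32
ee_pos: [0.5246, 0.1011, 0.2017]
tcp_rot: [0.154, 0.751, 0.629, 0.127]
wrist_force: [-13.8, -2.3, 15.6]
gripper_width: 0.0446
finger_force: 58.0
```

```bash
python3 tilt.py 16.9 19.7 2 1 0 -1 -2
```

```text
t 15.32 mod in panel mm [-0.81  1.46  8.85] tilt deg [-0.16  1.91  0.07]
lip [13.96  1.5  16.76] F panel [-5.4 -4.7 19.7] F w [-13.8  -2.3  15.6] grip 58.00857067108154 0.04458588973467076
2.0 shift [ 0.0002 -0.     -0.0003] rot [0.  0.1 0. ]
1.0 shift [-0.0017  0.0003 -0.0014] rot [-0.2 -0.9 -0. ]
0.0 shift [-0.0036  0.0006 -0.0027] rot [-0.3 -1.9 -0. ]
-1.0 shift [-0.0055  0.001  -0.0039] rot [-0.5 -2.9 -0. ]
-2.0 shift [-0.0074  0.0013 -0.0052] rot [-0.7 -3.8 -0. ]
```

Request:
step_arm(
  rows="-0.001 0.0002 -0.0008 -0.1 -0.5 0 40;-0.002 0.0003 -0.0016 -0.2 -1 0 40;-0.002 0.0003 -0.0016 -0.2 -1 0 40",
)

```text
time: 15.7
ee_pos: [0.5226, 0.1014, 0.2005]
tcp_rot: [0.161, 0.75, 0.627, 0.133]
wrist_force: [-17.1, -3.0, 20.3]
gripper_width: 0.0443
finger_force: 58.0
```

```bash
python3 tilt.py 16.9 19.7 1 0 -1 -2
```

```text
t 15.7 mod in panel mm [-0.61  1.47  8.55] tilt deg [-0.14  0.86  0.04]
lip [14.02  1.5  16.73] F panel [-6.2 -5.9 25.3] F w [-17.1  -3.   20.3] grip 58.01071643829346 0.04430845515071582
1.0 shift [ 0.0003 -0.0001 -0.0002] rot [0.  0.1 0. ]
0.0 shift [-0.0016  0.0003 -0.0015] rot [-0.2 -0.9 -0. ]
-1.0 shift [-0.0035  0.0006 -0.0027] rot [-0.3 -1.8 -0. ]
-2.0 shift [-0.0054  0.001  -0.004 ] rot [-0.5 -2.8 -0. ]
```

Request:
step_arm(
  rows="-0.001 0.0002 -0.0009 -0.1 -0.5 0 40;-0.0018 0.0003 -0.0015 -0.2 -1 0 40;-0.0018 0.0003 -0.0015 -0.2 -1 0 40",
)

```text
time: 16.08
ee_pos: [0.5206, 0.1018, 0.1994]
tcp_rot: [0.168, 0.749, 0.626, 0.139]
wrist_force: [-19.7, -3.2, 27.4]
gripper_width: 0.0444
finger_force: 58.0
```

```bash
python3 tilt.py 16.9 19.7 0 -1 -2; cat > pl.py <<'E'
from h import *
from k import *
s=robot.get_state();M=mod(s);org=s["ee_pos"]-Lz*M.as_matrix()[:,2]
c=robot.camera("wrist");W=pts(c);D=M.inv().apply((W-org).reshape(-1,3)).reshape(W.shape)*1e3
hsv=cv2.cvtColor(c["pixels"],cv2.COLOR_BGR2HSV);H,S=hsv[...,0],hsv[...,1]
f=(abs(D[...,2]-62)<4)&(abs(D[...,0])<20)&(abs(D[...,1])<15)&(S>120)&((H<8)|(H>172))
for n,f in(("front",f),("shoulders",(abs(D[...,2]-40)<5)&(abs(D[...,0])>37)&(abs(D[...,0])<44)&(abs(D[...,1])<16))):
    A=D[f];A=A[~np.isnan(A).any(1)];p=np.linalg.lstsq(np.c_[A[:,:2],np.ones(len(A))],A[:,2],rcond=None)[0]
    print(n,len(A),"foot-out angle vs tool deg",-np.degrees(p[0]).round(2),"z0",p[2].round(2))
E
python3 pl.py
```

```text
t 16.07 mod in panel mm [-0.31  1.47  8.44] tilt deg [-0.12 -0.17  0.04]
lip [14.17  1.5  16.88] F panel [-5.5 -6.7 32.8] F w [-19.7  -3.2  27.4] grip 58.01797270774841 0.04437407685682423
0.0 shift [ 0.0003 -0.0001 -0.0004] rot [0.  0.2 0. ]
-1.0 shift [-0.0015  0.0003 -0.0017] rot [-0.1 -0.8 -0. ]
-2.0 shift [-0.0034  0.0006 -0.003 ] rot [-0.3 -1.8 -0. ]
front 2018 foot-out angle vs tool deg 0.06 z0 62.18
shoulders 574 foot-out angle vs tool deg 0.09 z0 40.2
```

Request:
step_arm(
  rows="-0.001 0.0002 0.0022 0 0 0 40;-0.0021 0.0004 0.0045 0 0 0 40;-0.0021 0.0004 0.0045 0 0 0 40",
)

```text
time: 16.5
ee_pos: [0.521, 0.1018, 0.2011]
tcp_rot: [0.168, 0.749, 0.626, 0.138]
wrist_force: [5.3, -2.9, -18.9]
gripper_width: 0.0446
finger_force: 58.0
```

```bash
python3 tilt.py 16.9 19.7 0; python3 pl.py
```

```text
t 16.5 mod in panel mm [0.48 1.37 9.77] tilt deg [-0.22 -0.06  0.01]
lip [14.97  1.4  18.18] F panel [ -2.8  -1.9 -19.6] F w [  5.3  -2.9 -18.9] grip 57.99171209335327 0.04456361316498275
0.0 shift [-0.0001  0.     -0.0021] rot [0.  0.1 0. ]
front 1998 foot-out angle vs tool deg -0.04 z0 62.05
shoulders 570 foot-out angle vs tool deg -0.0 z0 40.11
```

Request:
step_arm(
  rows="0.0006 -0.0001 -0.0013 0 0 0 40;0.0012 -0.0002 -0.0027 0 0 0 40;0.0012 -0.0002 -0.0027 0 0 0 40;0.0012 -0.0002 -0.0027 0 0 0 48;0.0012 -0.0002 -0.0027 0 0 0 55;0.0012 -0.0002 -0.0027 0 0 0 55",
)

```text
time: 17.3
ee_pos: [0.524, 0.1029, 0.2013]
tcp_rot: [0.169, 0.748, 0.626, 0.141]
wrist_force: [0.2, -1.1, 0.1]
gripper_width: 0.0519
finger_force: 0.1
```

```bash
python3 tilt.py 16.9 19.7 0; python3 pl.py; python3 gap.py
```

```text
t 17.3 mod in panel mm [3.87 3.44 8.82] tilt deg [-0.02 -0.41  0.06]
lip [18.3   3.46 17.33] F panel [ 0.4 -1.1 -0.1] F w [ 0.2 -1.1  0.1] grip 0.09136958280578256 0.051937065039756605
0.0 shift [-0.0027  0.0005 -0.0023] rot [0.1 0.4 0. ]
front 2017 foot-out angle vs tool deg 0.41 z0 61.84
shoulders 359 foot-out angle vs tool deg 0.47 z0 40.02
blue front 1589 [[-21.1, 20.6, 68.6], [-20.1, 21.0, 69.2], [-6.4, 30.8, 70.5], [20.7, 37.8, 71.7]]
front 2912 in module [[-24.6, -18.0, 60.5], [-23.4, -17.1, 60.8], [-8.9, 1.1, 61.9], [18.4, 15.5, 63.0], [19.3, 16.0, 63.3]] panel y [-15.  -14.1  18.5  19. ]
shoulder 771 in module [[-45.8, -2.1, 38.2], [-45.5, 1.4, 38.6], [-39.0, 13.5, 40.0], [41.3, 23.0, 41.2], [42.2, 23.6, 41.6]] panel y [ 0.9  4.4 26.  26.6]
```

The relay is flat (0.0°) and held by the clip. The images suggest a side gap of about 1–2 mm, so I'll regrip lightly and push along the rail towards the timer.

Request:
step_arm(
  rows="0 0 0 0 0 0 40;0 0 0 0 0 0 40;0.0003 0.0015 0 0 0 0 40;0.0006 0.003 0 0 0 0 40;0.0009 0.0045 0 0 0 0 40;0.0009 0.0045 0 0 0 0 40;0.0009 0.0045 0 0 0 0 40",
  force=40,
)

```text
time: 18.27
ee_pos: [0.5216, 0.1036, 0.2]
tcp_rot: [0.17, 0.749, 0.625, 0.137]
wrist_force: [-9.0, -5.4, 6.3]
gripper_width: 0.0446
finger_force: 40.0
```

```bash
python3 tilt.py 16.9 19.7 0; python3 gap.py
```

```text
t 18.27 mod in panel mm [0.6  2.69 8.69] tilt deg [-0.44 -0.19 -0.03]
lip [15.07  2.75 17.14] F panel [-4.5 -6.9  9.1] F w [-9.  -5.4  6.3] grip 40.01110553741455 0.0446034705947974
0.0 shift [-0.0003  0.0001 -0.001 ] rot [0.  0.2 0. ]
blue front 1567 [[-21.1, 20.7, 68.5], [-20.2, 21.0, 69.1], [-6.2, 30.7, 70.5], [20.6, 37.7, 71.6]]
front 2977 in module [[-21.4, -18.2, 60.5], [-20.3, -17.3, 60.8], [-5.3, 0.8, 61.9], [22.1, 15.2, 63.1], [23.2, 15.8, 63.7]] panel y [-15.  -14.1  18.4  19. ]
shoulder 1048 in module [[-44.6, -6.4, 38.2], [-43.9, -3.9, 38.7], [36.2, 11.5, 39.9], [44.8, 23.2, 41.1], [45.5, 23.8, 41.4]] panel y [-3.4 -0.8 26.2 26.8]
```

Request:
step_arm(
  rows="-0.0007 0.0001 0.0018 0 0 0 40;-0.0003 0.0023 0.0018 0 0 0 40;0.0001 0.0043 0.0018 0 0 0 40;0.0004 0.0063 0.0018 0 0 0 40;0.0004 0.0063 0.0018 0 0 0 40;0.0004 0.0063 0.0018 0 0 0 40",
)

```text
time: 19.08
ee_pos: [0.5216, 0.1047, 0.2009]
tcp_rot: [0.173, 0.751, 0.623, 0.133]
wrist_force: [-8.0, -13.7, -0.3]
gripper_width: 0.0449
finger_force: 40.0
```

```bash
python3 tilt.py 16.9 19.7 0; python3 gap.py
```

```text
t 19.07 mod in panel mm [0.75 2.3  9.61] tilt deg [-1.04 -0.2  -0.26]
lip [15.22  2.38 18.06] F panel [ -5.  -14.8   2.1] F w [ -8.  -13.7  -0.3] grip 40.00938177108765 0.0449052402458085
0.0 shift [-0.0001  0.     -0.0019] rot [0.  0.2 0. ]
blue front 1577 [[-21.1, 20.6, 68.7], [-20.2, 21.0, 69.2], [-6.1, 30.9, 70.6], [20.7, 37.8, 71.7]]
front 2988 in module [[-21.3, -18.5, 60.4], [-20.2, -17.5, 60.9], [-5.4, 0.8, 61.9], [22.1, 15.2, 63.1], [23.3, 15.8, 63.8]] panel y [-15.  -14.1  18.7  19.1]
shoulder 1051 in module [[-44.6, -6.5, 38.0], [-43.9, -3.5, 38.5], [36.0, 11.5, 39.8], [44.8, 23.0, 41.0], [45.5, 23.8, 41.5]] panel y [-3.3 -0.5 26.  26.8]
```

Pushing with 15 N moves nothing. The relay's front is centred at y ≈ 2.05 mm, so it is butted. I'll relax, release and retreat along the panel normal.

Request:
step_arm(
  rows="-0.001 -0.005 0 0 0 0 40;-0.0018 -0.01 0 0 0 0 40;-0.0018 -0.01 0 0 0 0 40;-0.0018 -0.01 0 0 0 0 60;-0.0018 -0.01 0 0 0 0 70;-0.0018 -0.01 0 0 0 0 70;-0.008 -0.009 0.0136 0 0 0 70;-0.02 -0.007 0.04 0 0 0 70;-0.04 -0.003 0.083 0 0 0 70;-0.04 -0.003 0.083 0 0 0 70",
)

```text
time: 20.38
ee_pos: [0.4849, 0.1105, 0.2885]
tcp_rot: [0.17, 0.748, 0.625, 0.143]
wrist_force: [0.1, 0.9, -0.2]
gripper_width: 0.0659
finger_force: 0.0
```

```bash
python3 - <<'E'
from h import *
from k import *
s,M=show()
c=robot.camera("wrist");cv2.imwrite("pics/w9.png",c["pixels"]);W=pts(c);L=Pn.inv().apply((W-O).reshape(-1,3)).reshape(W.shape)*1e3
hsv=cv2.cvtColor(c["pixels"],cv2.COLOR_BGR2HSV);H,S=hsv[...,0],hsv[...,1]
k=(L[...,2]>62)&(L[...,2]<78)&(abs(L[...,0])<30)
b=k&(H>100)&(H<130)&(S>120);r=k&(S>120)&((H<8)|(H>172))&(L[...,1]<25)
for n,f in(("blue",b),("red",r)):
    A=L[f];p=np.linalg.lstsq(np.c_[A[:,:2],np.ones(len(A))],A[:,2],rcond=None)[0]
    print(n,f.sum(),np.percentile(A,[1,50,99],axis=0).round(1).tolist(),"slopes deg",np.degrees(p[:2]).round(2),cv2.minAreaRect(A[:,:2].astype(np.float32)))
E
```

```text
t 20.38 mod in panel mm [  5.2    4.15 104.69] tilt deg [ 0.03 -0.62 -0.03]
lip [ 19.61   4.13 113.25] F panel [-0.1  0.9 -0.2] F w [ 0.1  0.9 -0.2] grip 0.0 0.06591173043218534
blue 615 [[-21.0, 20.5, 68.5], [-7.1, 30.6, 70.5], [20.8, 38.3, 72.1]] slopes deg [-0.12 -1.96] ((-0.09067153930664062, 29.333324432373047), (18.026029586791992, 41.985809326171875), 89.9057846069336)
red 1255 [[-20.5, -15.6, 69.1], [-5.5, 3.3, 70.6], [22.2, 18.8, 72.2]] slopes deg [ 0.02 -0.19] ((0.9216957092285156, 1.2861824035644531), (35.33743667602539, 44.00431823730469), 89.96856689453125)
```

View pics/w9.png

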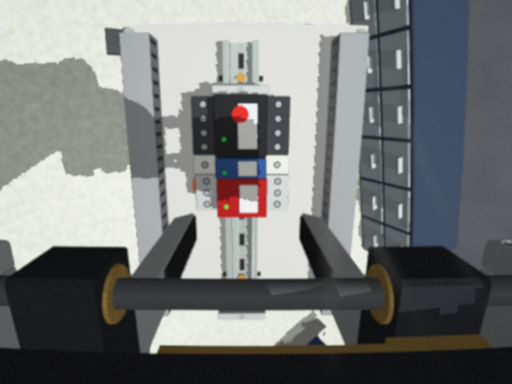

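The wrist view shows the relay (red, ~(242,197)) flat next to the blue timer (~(242,168)), but this scale is too coarse to settle the gap. I'll bring the camera over the seam for a closer check.

Request:
step_arm(
  rows="0.0106 0.059 0 0 0 0 70;0.0106 0.059 0 0 0 0 70;0.0255 0.0565 -0.031 0 0 0 70;0.0255 0.0565 -0.031 0 0 0 70;0.0255 0.0565 -0.031 0 0 0 70",
)

```text
time: 21.05
ee_pos: [0.5096, 0.1656, 0.2543]
tcp_rot: [0.169, 0.749, 0.626, 0.139]
wrist_force: [-0.6, -0.0, -0.3]
gripper_width: 0.0658
finger_force: 0.0
```

```bash
python3 - <<'E'
from h import *
from k import *
s,M=show()
c=robot.camera("wrist");W=pts(c);L=Pn.inv().apply((W-O).reshape(-1,3)).reshape(W.shape)*1e3
hsv=cv2.cvtColor(c["pixels"],cv2.COLOR_BGR2HSV);H,S=hsv[...,0],hsv[...,1]
k=(L[...,2]>62)&(L[...,2]<78)&(abs(L[...,0])<30)
r=k&(S>120)&((H<8)|(H>172))&(L[...,1]<25)
v,u=np.nonzero(r);print(u.min(),u.max(),v.min(),v.max())
u0,v0=int(np.median(u)),int(v.min())
col=int(np.percentile(u,25))
for rr in range(v0-28,v.max()+4): print(rr,c["pixels"][rr,col-3:col+4].mean(0).round(0),L[rr,col].round(1))
cv2.imwrite("pics/w10.png",cv2.resize(c["pixels"][max(0,v0-60):v0+60,max(0,u0-80):u0+80],None,fx=5,fy=5,interpolation=2))
E
```

```text
t 21.05 mod in panel mm [ 3.13 62.17 67.51] tilt deg [-0.21 -0.3   0.05]
lip [17.59 62.21 75.99] F panel [-0.7 -0.1 -0.1] F w [-0.6 -0.  -0.3] grip 0.0 0.06575449345582063
217 270 259 277
231 [41. 38. 39.] [-12.9  42.7  69.9]
232 [42. 39. 40.] [-12.8  42.2  70.7]
233 [42. 40. 40.] [-12.8  41.5  71. ]
234 [41. 39. 39.] [-12.9  40.2  69.9]
235 [42. 38. 37.] [-12.9  39.5  70.1]
236 [54. 40. 33.] [-12.8  39.2  71.6]
237 [83. 49. 31.] [-13.1  37.   68.3]
238 [117.  66.  37.] [-12.9  37.1  70.5]
239 [140.  79.  45.] [-12.9  36.2  70.6]
240 [151.  87.  51.] [-13.   35.5  70.7]
241 [152.  87.  50.] [-13.   34.4  70.3]
242 [152.  87.  50.] [-13.   33.6  70.3]
243 [151.  86.  48.] [-13.   32.7  70.2]
244 [151.  86.  49.] [-13.   32.2  71.2]
245 [151.  86.  48.] [-13.   31.2  70.7]
246 [150.  85.  48.] [-13.1  30.2  70.5]
247 [151.  85.  49.] [-13.   29.5  71. ]
248 [150.  85.  47.] [-13.2  27.9  69.2]
249 [148.  90.  48.] [-13.1  27.5  70.2]
250 [138. 110.  47.] [-13.1  26.8  70.7]
251 [122. 142.  46.] [-13.   26.5  71.8]
252 [109. 165.  47.] [-13.1  25.4  71.3]
253 [111. 166.  48.] [-13.1  24
[... 410 characters left out ...]
.3  70.6]
264 [ 33.  34. 184.] [-13.3  15.   71.7]
265 [ 35.  35. 184.] [-13.4  13.6  70.7]
266 [ 34.  35. 184.] [-13.4  12.7  70.7]
267 [ 33.  34. 184.] [-13.4  11.7  70.5]
268 [ 34.  35. 184.] [-13.4  11.   71. ]
269 [ 33.  34. 185.] [-13.4  10.1  71. ]
270 [ 34.  34. 184.] [-13.5   8.5  69.8]
271 [ 33.  33. 184.] [-13.5   7.8  70. ]
272 [ 34.  35. 184.] [-13.5   7.4  71. ]
273 [ 33.  35. 184.] [-13.5   6.4  70.8]
274 [ 34.  34. 184.] [-13.5   5.4  70.8]
275 [ 33.  34. 184.] [-13.6   4.   69.8]
276 [ 35.  36. 185.] [-13.5   3.6  70.8]
277 [ 34.  34. 170.] [-13.5   3.1  71.4]
278 [ 35.  34. 128.] [ -2.3  90.4 220. ]
279 [35. 35. 72.] [ -2.3  90.2 220.1]
280 [39. 37. 39.] [ -2.2  90.3 220.8]
```

View pics/w10.png

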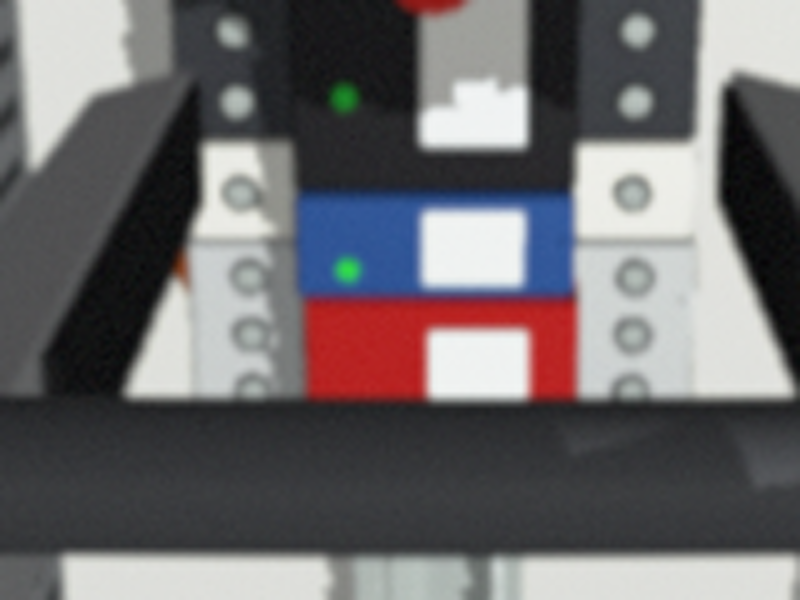

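The seam from blue to red (at ~y 297) has no dark gap, and the clip side is flush, so the relay is butted. Handing in.

```bash
python3 -c "
from workcell import robot
print(robot.hand_in())"
```

```text
the job is handed in; nothing more can be done
None
```

The relay is hooked, snapped flat on the rail and butted against the timer with no visible gap; it is released and I handed the job in at about 21 s, though the hand-in gave no verdict.

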